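# Load an inspection pallet on the three-ball receiver of a measuring machine

### The job

Load the inspection pallet for measuring: turn the receiver's selector from the red mark (locked) to the green mark (spring), then lift the pallet off the wooden board by its black handle. Lower it by the handle onto the three balls, its yellow end towards the selector, and press it straight down until both red spring catches snap over its edges and pull it fully home. Then let go and turn the selector back to the red mark to lock it, and leave the other things on the table undisturbed.

Things in the scene. Friction and masses are not known exactly. Their poses are not given: they have to be found in the camera images.
- receiver: The pallet receiver, fixed: an aluminium base 325 x 250 x 16 mm on the black granite, carrying three steel balls of 16 mm diameter, two red spring catches and the selector (axis at x = -160 mm). Origin under the nest's centre, at table height, z up. Ball centres are at (58, 0), (-50, 34) and (-50, -34) mm, 38 mm above the table, and centre the grooves from up to 4 mm off.
- nest (a point): Where the handle centre (point pallet_grip) is when the pallet is home: above the receiver's origin, about 106 mm over the table. Its axes are the receiver's, and the pallet's axes agree with them when home.
- catch_l_roller (a point): Middle of one catch's steel roller (18 mm diameter, 44 mm long along x) at y = +57 mm of the receiver, 65 mm over the table, on a red block 76 mm high; spring stop behind it out to 125 mm, 78 mm high. At green its spring lets it give way: the pallet first rests on both rollers 20 mm above home, passes with 5 to 15 N of push beyond its weight, and below 9 mm above home is pulled down.
- catch_r_roller (a point): The same on the other catch, at y = -57 mm of the receiver. With the selector at red both rollers are blocked and the pallet cannot pass between them; at white both are drawn 8 mm back, so their springs do not pull.
- nest_mark (a point): Point of the receiver where the pallet's yellow end (point pallet_mark) must be when home: 72 mm from nest towards the selector, 61 mm above the table. A yellow stripe on the base, 92 mm from the nest's centre, shows the same side.
- selector (a joint): Angle of the selector in rad, growing anticlockwise seen from above, with three sprung detents: 0 = red mark, locked (as found); 0.8 = green mark, spring; 1.6 = white mark, released. Stops just beyond 0 and 1.6. Let go within 0.3 rad of a detent it snaps into it; turning takes up to 0.15 N m.
- selector_grip (a point): Point on the selector's axis at the height to grip, 68 mm over the table. A dark upright grip bar 56 mm long (x axis), 14 mm thick (y axis), from 44 to 82 mm over the table, on a black disc of 62 mm diameter; its white line points along -x to a coloured mark on the housing. The axes turn with it; at green its x axis is parallel to the receiver's x.
- pallet_grip (a point): Centre of the pallet's handle: a level black bar 84 mm long (x axis), 16 mm wide (y axis) and 16 mm high, 45 mm above the plate's top on two steel posts at x = +-34 mm; 68 mm above the pallet's underside. It is to be gripped across its width, from above.
- pallet_mark (a point): Middle of the yellow stripe at the pallet's -x end: (-72, 0) mm from the handle centre and 45 mm below it, on the plate's top.
- pallet: The inspection pallet, 0.65 to 0.9 kg: an aluminium plate 160 (x) x 110 (y) x 12 mm with bevelled long edges, three steel vee grooves under it that fit the balls, two turned parts (16 mm high) on top beside the handle, a yellow stripe along its -x end. Origin at the centre of its underside, z up; the plate lies 11 to 23 mm above it, the handle bar 60 to 76 mm. It starts lying on the board.
- board: The wooden board on which the pallet starts, fixed, 220 x 170 x 18 mm. Origin at the centre of its underside, on the table.
- master_ball_mid (a point): Bystander: a reference ball, white, on a dark steel stem and round foot, 64 mm wide, 100 mm high; point half-way up.
- ring_gauge_mid (a point): Bystander: a steel ring gauge lying flat, 84 mm diameter, 30 mm high; its centre.
- gauge_case_mid (a point): Bystander: a closed wooden gauge-block case 92 x 162 x 43 mm; its centre.
- cleaner_mid (a point): Bystander: a white cleaner bottle with a blue label, 60 mm diameter, 150 mm high; its centre.

How it is judged:
By the outcome, as a careful person would: the job done as asked, in the order asked, and still so for the second after the job is handed in, with the robot touching nothing.
It also fails if it takes over 59 s, if anything falls off the work surface, if the arm or the gripper's body presses on something with over 40 N, if the wrist force passes 120 N, or if a joint passes its speed limit or range.

### The arm

A 7-joint arm with a two-finger parallel gripper is mounted at the origin on the work surface. World frame = base frame: x ahead of the robot, y to its left, z up, the work surface at z = 0. Lengths are in mm, angles in degrees, forces in N, time in s.
With the tool pointing down it reaches from about 425 to 875 mm from the base axis. Payload 4.7 kg.
Tool frame: the origin (TCP) lies midway between the tips of the shut fingers; the grasp point (between the pads) lies 19 mm behind it; x points along the fingers, y is the direction in which the jaws open and shut, and the axes are right-handed (so a half turn about x gives the same grasp; the last joint's range is limited). The gripper opens to 85 mm and grips with 20 to 120 N. Pads are 22 mm wide; open, the fingers measure 114 mm over their backs; the gripper's body (76 mm by 85 mm) begins 54 mm behind the grasp point. The pads swing forward as they close: fully open they stand 13 mm farther back than shut.
Start: joints at [-65.311, 18.392, -4.016, 83.108, 1.295, 78.541, -3.26], TCP at [263.174, 594.363, 203.249] pointing down, gripper open.
Joint ranges: [-163.93, 163.93], [-17.29, 119.83], [-79.2, 71.16], [3.27, 140.29], [-89.18, 269.18], [5.43, 117.66], [-154.24, 154.24]. Speed limits (degrees/s): [147.25, 147.25, 180, 180, 180, 180, 180].

### API

Orientations are given as [roll, pitch, yaw] about the fixed x, y, z axes, in that order (R = Rz(yaw) Ry(pitch) Rx(roll)).
In Python, from rig import r, vision, spotter gives the robot as it stands.
- The arm moves only by the tool carry_out, never from a script. Its argument "moves" is a list of rows, each a list of 3 entries, a list of its own where there are three numbers: the shift along the tool's x, y, z in m, then the turn, a rotation vector about the tool's x, y, z in degrees, then the closure, from 0 (fully open) to 1 (shut). In form: [[[dx, dy, dz], [rx, ry, rz], jaw], ...]. A call has exactly 10 rows; each row shifts and turns the commanded pose from where the row before left it, along the tool's axes as they then stand; what a row does not reach is not made up. A row lasts 1/10 s, in which the tool goes at most 50 mm and 8.59 degrees, less where a joint would pass 70% of its speed; a pose out of reach is approached as far as the arm can. A call is refused whole if a number of a shift passes 0.05 or a number of a turn 8.59, either way. A call with a gripper value outside its range is refused whole. The fingers move at their own pace and stop on an object; "grip_force" is the grip in N (left out, the last holds). Time passes only in rows, so rows that do not move let the fingers close, or fill a call up. It gives the time, the measured TCP pose, the force and the opening at its end, in the units of the state.
- r.read_state(): the state, without advancing time (a new reading comes with each control period).
- vision.camera(name): name is "scene" or "top" or "wrist"; returns (picture, depth): 400x640x3 uint8, red, green, blue; 400x640 float32, mm along the optical axis (not along the pixel's ray), 0 where there is no reading.
- vision.get_calibration(name): a dict with "mtx" (3x3 intrinsics, pixels), "extrinsics" (4x4, takes a point from camera to world coordinates); the wrist camera has in their place "tool_from_camera" (4x4, takes a point from camera to tool coordinates, whose origin is the TCP and whose axes are the tool frame's). Camera axes: x right, y down, z forward; pixel columns grow to the right and rows downward; lengths in mm; the calibration is good to about 2 mm. The wrist camera is an equidistant fisheye: a pixel r from the principal point sees the ray r / f radians off the axis. A picture is of the moment at which its call begins: read the wrist's pose just before it. get_calibration takes no time and is no camera call.
- r.hand_in(): hands the job in, once; it reports no verdict.
Trained networks look in the newest picture that a camera, given by its name, has taken for a name from the list of things; names that differ only in an ending like _2 or _b are one class to them, and where a whole thing is asked for, a point or a joint stands for the part that bears it (a point fixed in the world has none). Each returns a list of dicts, best first, with "p" (0 to 1); they miss things now and then, are a little off and sometimes report something else, mostly with a low value. They report only what shows in the picture. A call takes as long as a camera call.
- spotter.recognise(query, camera): "extent" ([left, top, right, bottom] as shares, 0 to 1, of the picture: columns of its width, rows of its height, round what is visible of it).
The state is a dict: "time": time; "q": joint angles; "joint_vel": joint speeds; "effort": joint torques, N m; "eef_pos": TCP position; "orientation": TCP orientation; "ft_force": force on the tool from outside, world axes, zero at the start; "moment": the same for the moment, N m; "finger_gap": opening from 0.0 (shut) to 1.0 (fully open).
Only numpy, scipy, OpenCV 4.12 (cv2) and the standard library are available. Lean on these libraries where they do the work, as an engineer would, in place of code of your own. Each camera call takes 0.05 s, during which the arm holds its last target. There are 200 camera calls.

## Working session

There is one attempt and no reset: what is moved stays moved. The work goes in short steps, Python scripts to look and compute and a tool call to move; the robot and the scene stay as the last step left them, time stands still between calls to the robot, and variables do not carry over. Pictures are saved under pics/ and viewed, about 8 in all and at most 12, crops included, and the job is handed in when it is done.

Besides the shell and the picture viewer there is one more tool, called after ">>>" as name([rows], argument=value, ...), one row to a line, values as JSON. carry_out: Moves the arm, as the interface text tells. Its arguments: {"type":"object","properties":{"moves":{"type":"array"},"grip_force":{"type":"number"}},"required":["moves"]}

```bash
ls; mkdir -p pics; cat > h.py <<'E'
import numpy as np, cv2
from rig import r, vision, spotter
def px2w(name,u,v,d):
    c=vision.get_calibration(name);K=np.array(c["mtx"]);T=np.array(c["extrinsics"])
    p=np.stack([(u-K[0,2])/K[0,0]*d,(v-K[1,2])/K[1,1]*d,d,np.ones_like(d)],-1)
    return (p@T.T)[...,:3]
def cloud(name,depth):
    v,u=np.mgrid[0:400,0:640].astype(float)
    return px2w(name,u,v,depth.astype(float))
E
python3 - <<'E'
from h import *
print(r.read_state())
for n in ["top","scene"]:
    p,d=vision.camera(n); cv2.imwrite(f"pics/{n}0.png",p[...,::-1]); np.savez(f"{n}0.npz",p=p,d=d)
    C=cloud(n,d)
    print(n,vision.get_calibration(n))
    for q in ["receiver","pallet","board","selector","catch_l_roller","master_ball_mid","ring_gauge_mid","gauge_case_mid","cleaner_mid"]:
        for o in spotter.recognise(q,n)[:2]:
            l,t,R,b=np.array(o["extent"])*[640,400,640,400]
            u,v=int((l+R)/2),int((t+b)/2)
            print(q,round(o["p"],2),np.round([l,t,R,b]),np.round(C[min(v,399),min(u,639)]))
E
```

```text
pics
{'time': 0.0, 'q': array([-65.31344505,  18.43986079,  -4.01517112,  83.1760358 ,
         1.29597363,  78.54116492,  -3.25959707]), 'joint_vel': array([-0.04159472, -0.00518113, -0.0911567 ,  0.04000025,  0.00119529,
       -0.07153382,  0.08096427]), 'effort': array([ 2.13442067e-04, -4.93585539e+01, -3.82036474e-01, -3.14337587e+01,
        1.29313924e-02,  1.13516115e-02,  1.96354915e-05]), 'eef_pos': array([262.93489714, 593.7847882 , 202.10450361]), 'orientation': array([ -86.46804967,   89.88802447, -110.34457451]), 'ft_force': array([-0.25820051,  0.66277891, -0.13457098]), 'moment': array([ 0.05143449, -0.0049846 ,  0.02546085]), 'finger_gap': 0.9950273323440448}
top {'mtx': array([[364.08700608,   0.        , 323.82806908],
       [  0.        , 364.08700608, 197.03934345],
       [  0.        ,   0.        ,   1.        ]]), 'extrinsics': array([[ 2.04081825e-03, -9.88110011e-01,  1.53734974e-01,
         4.47877248e+02],
       [-9.99940379e-01, -3.67278965e-04,  1.09134865e-02,
         2.90448493e+01],
       [-1.07272616e-02, -1.53748080e-01, -9.88051848e-01,
    
[... 1179 characters left out ...]
0.00000000e+00,  0.00000000e+00,  0.00000000e+00,
         1.00000000e+00]])}
receiver 0.66 [234. 140. 341. 210.] [ 584. -157.   72.]
pallet 0.74 [239. 136. 343. 212.] [ 536. -205.   18.]
pallet 0.67 [340. 218. 386. 266.] [563. 201.  40.]
board 0.59 [321. 207. 410. 282.] [579. 227.  70.]
selector 0.66 [262. 141. 274. 155.] [ 559. -309.   82.]
catch_l_roller 0.47 [300. 147. 318. 161.] [ 459. -198.   71.]
master_ball_mid 0.54 [266. 226. 287. 256.] [760.  24.  36.]
ring_gauge_mid 0.8 [434. 264. 468. 289.] [426. 438.  -1.]
gauge_case_mid 0.76 [284. 250. 343. 307.] [758. 206.  43.]
gauge_case_mid 0.5 [342. 216. 387. 267.] [583. 226.  87.]
cleaner_mid 0.91 [229. 184. 253. 223.] [ 783. -125.   96.]
```

```bash
python3 - <<'E'
from h import *
p=np.load("top0.npz")["p"]
c=p[120:290,160:500][...,::-1]
a=cv2.resize(p[175:285,225:315][...,::-1],None,fx=4.4,fy=5*.88,interpolation=cv2.INTER_CUBIC)
b=cv2.resize(p[175:285,355:490][...,::-1],None,fx=2.95,fy=2.95,interpolation=cv2.INTER_CUBIC)
a=cv2.resize(p[175:285,225:315][...,::-1],None,fx=4,fy=4,interpolation=cv2.INTER_CUBIC)
b=cv2.resize(p[175:285,365:475+0][...,::-1],None,fx=4,fy=4,interpolation=cv2.INTER_CUBIC)
cv2.imwrite("pics/crop1.png",np.hstack([a,b]))
E
```

```text
(no output)
```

View pics/crop1.png

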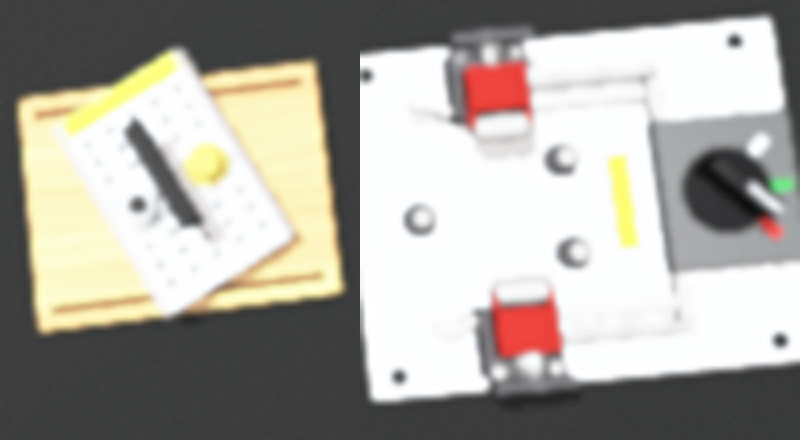

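View pics/top0.png

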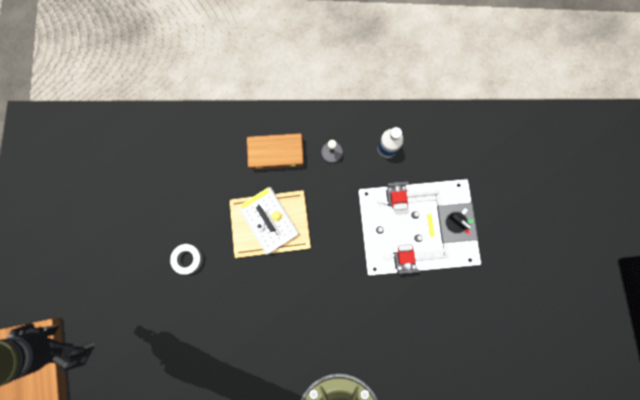

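The top view shows the pallet with its yellow end up-left (u≈262, v≈197) and its handle at about (266, 218). The receiver's balls are at (380,230), (415,214) and (419,238), and the selector at about (457,222) has its white line on red. The yellow stripe is on the selector's side, and red→green→white runs anticlockwise.

```bash
python3 - <<'E'
from h import *
def pca(P):
    m=P.mean(0);w,v=np.linalg.eigh(np.cov(P[:,:2].T));a=v[:,1];pr=(P[:,:2]-m[:2])
    L=pr@a; S=pr@v[:,0]
    return np.round([*m,np.degrees(np.arctan2(a[1],a[0])),np.ptp(L),np.ptp(S),len(P)],1), np.round([m[0]+a[0]*(L.max()+L.min())/2,m[1]+a[1]*(L.max()+L.min())/2],1)
for n in ["top","scene"]:
    z=np.load(n+"0.npz");p,d=z["p"].astype(int),z["d"];C=cloud(n,d)
    X,Y,Z=C[...,0],C[...,1],C[...,2]
    reg=lambda x0,x1,y0,y1:(X>x0)&(X<x1)&(Y>y0)&(Y<y1)&(d>0)
    dark=p.max(-1)<90
    pal=reg(430,640,90,300); rec=reg(350,680,-430,-50)
    print(n,"handle",*pca(C[pal&(Z>84)&dark]))
    yel=(p[...,0]>170)&(p[...,1]>150)&(p[...,2]<110)
    print(" yellow pal",*pca(C[pal&yel&(Z>30)&(Z<52)]))
    print(" sel",*pca(C[rec&(Y<-270)&(Z>72)&(Z<95)]))
    print(" yellow rec",*pca(C[rec&yel]))
    b=rec&(Z>8)&(Z<24); print(" base",cv2.minAreaRect(C[b][:,:2].astype(np.float32)),C[b][:,2].mean())
    red=rec&(p[...,0]>150)&(p[...,1]<80)&(p[...,2]<80)&(Z>50)
    for s in (X>530,X<530): print(" red",*pca(C[red&s]))
    br=reg(400,660,60,330)&(Z>10)&(Z<26);print(" board",cv2.minAreaRect(C[br][:,:2].astype(np.float32)),np.median(C[br][:,2]))
    pl=pal&(Z>34)&(Z<47);print(" plate",cv2.minAreaRect(C[pl][:,:2].astype(np.float32)),np.median(C[pl][:,2]))
# balls, rollers in top by pixel with known height
c=vision.get_calibration("top");K=c["mtx"];T=c["extrinsics"]
def atz(u,v,z):
    r_=T[:3,:3]@np.linalg.solve(K,[u,v,1.]);o=T[:3,3];return np.round(o+r_*(z-o[2])/r_[2],1)
for u,v,z in [(380,230,40),(415.5,214.5,40),(418.8,238,40),(400,206.2,70),(405.7,248,70),(457,222.5,60),(427.5,225,16)]: print(u,v,atz(u,v,z))
E
```

```text
top handle [ 540.4  197.9   94.2 -147.1   76.1    7.6   65. ] [542.8 199.5]
 yellow pal [548.5 168.7  45.8   nan   nan   nan   1. ] [nan nan]
 sel [ 536.1 -335.7   81.2   49.3   56.6   15.2  120. ] [ 536.3 -335.5]<stdin>:3: RuntimeWarning: Degrees of freedom <= 0 for slice
  c *= np.true_divide(1, fact)
  c *= np.true_divide(1, fact)
<stdin>:3: RuntimeWarning: Mean of empty slice.
  ret = um.true_divide(
  avg = a.mean(axis, **keepdims_kw)
Traceback (most recent call last):
ValueError: zero-size array to reduction operation maximum which has no identity
```

```bash
python3 - <<'E' 2>&1 | grep -v Warn
from h import *
def pca(P):
    if len(P)<4:return "none",
    m=P.mean(0);w,v=np.linalg.eigh(np.cov(P[:,:2].T));a=v[:,1]
    R=cv2.minAreaRect(P[:,:2].astype(np.float32))
    return np.round([*m,np.degrees(np.arctan2(a[1],a[0])),len(P)],1), np.round([*R[0],*R[1],R[2]],1)
for n in ["top","scene"]:
    z=np.load(n+"0.npz");p,d=z["p"].astype(int),z["d"];C=cloud(n,d)
    X,Y,Z=C[...,0],C[...,1],C[...,2]
    reg=lambda x0,x1,y0,y1:(X>x0)&(X<x1)&(Y>y0)&(Y<y1)&(d>0)
    pal=reg(430,640,90,300); rec=reg(350,680,-430,-50)
    print(n,"handle",*pca(C[pal&(Z>84)&(Z<105)]))
    print(" sel",*pca(C[rec&(Y<-270)&(Z>72)&(Z<95)]))
    print(" base",*pca(C[rec&(Z>8)&(Z<24)]))
    for s in (X>530,X<530): print(" catch",*pca(C[rec&s&(Y>-270)&(Z>50)&(Z<90)]))
    print(" board",*pca(C[reg(400,660,60,330)&(Z>10)&(Z<26)]))
    print(" plate",*pca(C[pal&(Z>34)&(Z<47)]))
c=vision.get_calibration("top");K=c["mtx"];T=c["extrinsics"]
def atz(u,v,z):
    r_=T[:3,:3]@np.linalg.solve(K,[u,v,1.]);o=T[:3,3];return np.round(o+r_*(z-o[2])/r_[2],1)
A=[];B=[]
for u,v,z,x,y in [(380,230,40,58,0),(415.5,214.5,40,-50,34),(418.8,238,40,-50,-34),(400,206.2,70,0,57),(405.7,248,70,0,-57),(457,222.5,60,-160,0),(427.5,225,16,-92,0)]:
    w=atz(u,v,z);A.append(complex(x,y*1));B.append(complex(*w[:2]));print(w)
A=np.array(A);B=np.array(B)
for s in (1,):
    m=A.mean();g=((B-B.mean())*(A-m).conj()).sum()/(abs(A-m)**2).sum()
    print(abs(g),np.degrees(np.angle(g)),B.mean()-g/abs(g)*m,np.round(abs(B-B.mean()-g*(A-m)),1))
E
```

```text
top handle [ 542.6  202.2   93.5 -147.1  184. ] [542.7 202.7  83.2  16.1  32.8]
 sel [ 536.1 -335.7   81.2   49.3  120. ] [ 537.3 -336.3   56.6   15.    49. ]
 base [ 523.1 -219.    16.7   94.  6504. ] [ 503.7 -237.2  297.7  326.1    5.5]
 catch [ 608.9 -167.    70.7 -175.5  481. ] [ 607.8 -169.2   76.8   56.2    4.9]
 catch [ 434.  -183.5   70.8 -174.9  513. ] [ 435.9 -185.1   76.5   54.7    5.4]
 board [ 526.9  198.3   18.2  104.7 2291. ] [534.6 202.2 170.2 220.2   7.5]
 plate [ 541.6  201.3   41.  -147.6 1753. ] [542.6 203.  160.  109.9  32.7]
scene handle [ 549.7  206.1   92.8 -147.9  134. ] [547.8 204.4  84.8  16.4  32.7]
 sel [ 543.4 -331.6   81.    50.1   45. ] [ 541.  -335.2   62.9   13.5   49.5]
 base [ 540.2 -201.3   15.9  101.5 2751. ] [ 531.3 -233.4  254.5  331.     5.4]
 catch [ 619.1 -161.7   68.6 -178.6  302. ] [ 612.6 -166.4   76.5   58.     3.6]
 catch [ 437.9 -178.6   69.1 -178.5  264. ] [ 440.3 -182.7   83.    54.6    6.8]
 board [ 545.3  220.8   17.6  106.7 1681. ] [539.9 203.1 173.1 221.5   7.1]
 plate [ 555.4  211.5   40.7 -148.  1245. ] [547.1 204.  165.  109.7  32.4]
[ 515. -120.   40.]
[ 559.6 -222.7   40. ]
[ 492.5 -229.6   40. ]
[ 579.7 -173.    70. ]
[ 463.8 -185.2   70. ]
[ 535.  -333.1   60. ]
[ 531.3 -262.3   16. ]
0.5192200498964243 95.270392373551 (521.413475150319-176.16327777849307j) [46.6 51.5 51.5 89.7 89.3 54.3 18.8]
```

```bash
cat >> h.py <<'E'
from scipy.spatial.transform import Rotation as Ro
def pose(s=None):
    s=s or r.read_state(); return np.array(s["eef_pos"]),Ro.from_euler("xyz",s["orientation"],degrees=True).as_matrix()
def phi(R): return np.degrees(np.arctan2(R[1,1],R[0,1]))
def target(f): # vertical tool, y axis at f
    c,s=np.cos(np.radians(f)),np.sin(np.radians(f)); return np.array([[0,c,s],[0,s,-c],[-1,0,0]])
def plan(wps,jaw,step=45,ang=7.5,start=None):
    p,R=start or pose(); print("from",np.round(p,1),"phi",round(phi(R),1),"tilt",np.round(R[:2,0],3))
    for x,y,z,f in wps:
        q=np.array([x,y,z],float);Rt=target(f)
        rv=Ro.from_matrix(R.T@Rt).as_rotvec(degrees=True)
        n=int(max(np.ceil(np.linalg.norm(q-p)/step),np.ceil(np.linalg.norm(rv)/ang),1))
        for i in range(n):
            Rn=R@Ro.from_rotvec(rv/n,degrees=True).as_matrix()
            print([list(np.round(R.T@(q-p)/n/1000 ,4)) if i==0 else list(np.round(R.T@((q-p)/n)/1000,4)),list(np.round(rv/n,2)),jaw]); R=Rn
        p=q
def wcloud(name="wrist"):
    p,R=pose();im,d=vision.camera("wrist");c=vision.get_calibration("wrist");K=np.array(c["mtx"]);T=np.array(c["tool_from_camera"])
    v,u=np.mgrid[0:400,0:640].astype(float);a=(u-K[0,2])/K[0,0];b=(v-K[1,2])/K[1,1];th=np.hypot(a,b)
    k=np.where(th>1e-6,np.tan(th)/np.maximum(th,1e-6),1);P=np.stack([a*k*d,b*k*d,d,np.ones_like(d)],-1)@T.T
    return im,d,P[...,:3]@R.T+p
E
sed -i 's/ list(np.round(R.T@(q-p)\/n\/1000 ,4)) if i==0 else//; s/print(\[list(np/print([list(map(float,np/' h.py
python3 - <<'E'
s=open('h.py').read()
i=s.index("            print([");j=s.index("R=Rn")
s=s[:i]+"            print([[round(float(t),4) for t in R.T@((q-p)/n)/1000],[round(float(t),2) for t in rv/n],jaw]); "+s[j:]
open('h.py','w').write(s)
E
python3 - <<'E'
from h import *
print(vision.get_calibration("wrist"))
plan([(520,130,220,20),(522,-290,200,-40.7)],0.3,step=47)
E
```

```text
{'mtx': array([[309.70691629,   0.        , 312.7872914 ],
       [  0.        , 309.70691629, 199.3185358 ],
       [  0.        ,   0.        ,   1.        ]]), 'tool_from_camera': array([[-5.41890543e-04, -2.60039731e-01,  9.65597765e-01,
        -1.70545162e+02],
       [ 9.99999767e-01,  2.60163555e-04,  6.31260034e-04,
         1.82415430e-01],
       [-4.15366037e-04,  9.65597882e-01,  2.60039530e-01,
        -6.63235387e+01],
       [ 0.00000000e+00,  0.00000000e+00,  0.00000000e+00,
         1.00000000e+00]])}
from [263.2 594.4 203.3] phi 66.1 tilt [0. 0.]
[[-0.0014, -0.0267, 0.0352], [3.84, 0.0, -0.0], 0.3]
[[-0.0014, -0.0243, 0.0369], [3.84, 0.0, -0.0], 0.3]
[[-0.0014, -0.0218, 0.0385], [3.84, 0.0, -0.0], 0.3]
[[-0.0014, -0.0191, 0.0399], [3.84, 0.0, -0.0], 0.3]
[[-0.0014, -0.0164, 0.0411], [3.84, 0.0, -0.0], 0.3]
[[-0.0014, -0.0136, 0.0421], [3.84, 0.0, -0.0], 0.3]
[[-0.0014, -0.0108, 0.0429], [3.84, 0.0, -0.0], 0.3]
[[-0.0014, -0.0079, 0.0435], [3.84, 0.0, -0.0], 0.3]
[[-0.0014, -0.005, 0.0439], [3.84, 0.0, -0.0], 0.3]
[[-0.0014, -0.002, 0.0442], [3.84, 0.0, -0.0], 0.3]
[[-0.0014, 0.001, 0.0442], [3.84, 0.0, -0.0], 0.3]
[[-0.0014, 0.0039, 0.044], [3.84, 0.0, -0.0], 0.3]
[[0.0022, -0.0158, 0.0439], [6.74, -0.0, 0.0], 0.3]
[[0.0022, -0.0105, 0.0455], [6.74, -0.0, 0.0], 0.3]
[[0.0022, -0.0051, 0.0464], [6.74, -0.0, 0.0], 0.3]
[[0.0022, 0.0004, 0.0467], [6.74, -0.0, 0.0], 0.3]
[[0.0022, 0.0059, 0.0463], [6.74, -0.0, 0.0], 0.3]
[[0.0022, 0.0113, 0.0453], [6.74, -0.0, 0.0], 0.3]
[[0.0022, 0.0165, 0.0436], [6.74, -0.0, 0.0], 0.3]
[[0.0022, 0.0215, 0.0414], [6.74, -0.0, 0.0], 0.3]
[[0.0022, 0.0262, 0.0386], [6.74, -0.0, 0.0], 0.3]
```

>>> carry_out([
  [[-0.0014,-0.0267,0.0352],[3.84,0,0],0.3],
  [[-0.0014,-0.0243,0.0369],[3.84,0,0],0.3],
  [[-0.0014,-0.0218,0.0385],[3.84,0,0],0.3],
  [[-0.0014,-0.0191,0.04],[3.84,0,0],0.3],
  [[-0.0014,-0.0164,0.0411],[3.84,0,0],0.3],
  [[-0.0014,-0.0136,0.0421],[3.84,0,0],0.3],
  [[-0.0014,-0.0108,0.0429],[3.84,0,0],0.3],
  [[-0.0014,-0.0079,0.0435],[3.84,0,0],0.3],
  [[-0.0014,-0.005,0.0439],[3.84,0,0],0.3],
  [[-0.0014,-0.002,0.0442],[3.84,0,0],0.3],
])

```text
time: 2.0
eef_pos: [478.1, 205.8, 217.7]
orientation: [105.1, 89.9, 42.7]
ft_force: [0.9, 0.0, 0.5]
finger_gap: 0.702
```

```bash
python3 - <<'E'
from h import *
plan([(520,130,220,20),(524,-265,210,-40.7)],0.3,step=49,ang=8.2)
E
```

```text
from [478.1 205.8 217.7] phi 27.6 tilt [0.001 0.001]
[[-0.0012, 0.0011, 0.0433], [3.78, -0.01, -0.03], 0.3]
[[-0.0012, 0.0039, 0.0431], [3.78, -0.01, -0.03], 0.3]
[[0.0011, -0.0146, 0.0414], [6.74, -0.0, 0.0], 0.3]
[[0.0011, -0.0096, 0.0428], [6.74, -0.0, 0.0], 0.3]
[[0.0011, -0.0045, 0.0437], [6.74, -0.0, 0.0], 0.3]
[[0.0011, 0.0006, 0.0439], [6.74, -0.0, 0.0], 0.3]
[[0.0011, 0.0058, 0.0435], [6.74, -0.0, 0.0], 0.3]
[[0.0011, 0.0108, 0.0425], [6.74, -0.0, 0.0], 0.3]
[[0.0011, 0.0158, 0.041], [6.74, -0.0, 0.0], 0.3]
[[0.0011, 0.0205, 0.0388], [6.74, -0.0, 0.0], 0.3]
[[0.0011, 0.0249, 0.0362], [6.74, -0.0, 0.0], 0.3]
```

>>> carry_out([
  [[-0.0012,0.0011,0.0433],[3.78,0,0],0.3],
  [[-0.0012,0.0039,0.0431],[3.78,0,0],0.3],
  [[0.0011,-0.0146,0.0414],[6.74,0,0],0.3],
  [[0.0011,-0.0096,0.0428],[6.74,0,0],0.3],
  [[0.0011,-0.0045,0.0437],[6.74,0,0],0.3],
  [[0.0011,0.0006,0.0439],[6.74,0,0],0.3],
  [[0.0011,0.0058,0.0435],[6.74,0,0],0.3],
  [[0.0011,0.0108,0.0425],[6.74,0,0],0.3],
  [[0.0011,0.0158,0.041],[6.74,0,0],0.3],
  [[0.0011,0.0205,0.0388],[6.74,0,0],0.3],
])

```text
time: 3.0
eef_pos: [524.2, -221.0, 211.2]
orientation: [138.9, 89.9, 14.8]
ft_force: [1.1, 0.6, -0.4]
finger_gap: 0.7
```

```bash
python3 - <<'E'
from h import *
im,d,C=wcloud(); cv2.imwrite("pics/w1.png",im[...,::-1])
X,Y,Z=np.moveaxis(C,-1,0)
rec=(d>0)&(X>340)&(X<700)&(Y>-430)&(Y<-30)
def info(n,m):
    P=C[m].astype(np.float32)
    if len(P)<5: print(n,"none");return
    R=cv2.minAreaRect(P[:,:2].copy()); print(n,len(P),np.round(np.median(P,0),1),np.round([*R[0],*R[1],R[2]],1))
info("sel",rec&(Y<-280)&(Z>74)&(Z<95)&(abs(X-537)<50))
info("c+",rec&(X>560)&(Y>-270)&(Z>55)&(Z<90)); info("c-",rec&(X<485)&(Y>-270)&(Z>55)&(Z<90))
info("base",rec&(Z>10)&(Z<22))
for b in [(515,-120),(559.6,-222),(492.5,-229)]:
    m=(np.hypot(X-b[0],Y-b[1])<15)&(Z>38); info("ball",m)
s=r.read_state();print(np.round(s["eef_pos"],1),phi(pose()[1]))
E
```

```text
sel 12 [ 518.3 -349.6   78.8] [ 537.5 -334.6   56.5    4.8   39.5]
c+ 3075 [ 607.3 -168.9   74.5] [ 609.3 -169.7   77.1   55.7    6.9]
c- 2824 [ 440.5 -184.9   74.1] [ 437.8 -185.5   77.2   56.5    5.2]
base 32952 [ 530.3 -208.    15.8] [ 529.  -234.1  251.   325.7    5.4]
ball 160 [ 518.3 -120.    43.3] [ 518.  -119.7   15.3   14.7   17.8]
ball 7137 [ 553.3 -225.   323.1] [ 556.7 -225.2   21.6   24.9   78.3]
ball 148 [ 495.  -229.2   43.7] [ 494.7 -229.5   14.9   13.8   55.5]
[ 522.1 -230.6  211.4] -34.84235693192052
```

View pics/w1.png

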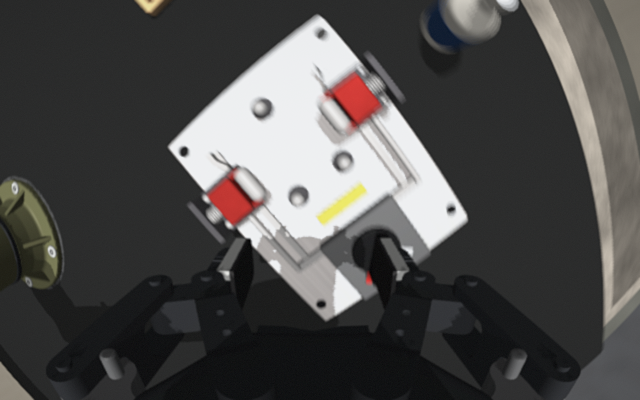

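The wrist view shows the receiver with three balls at about (262,107), (343,161) and (298,196), the red catches, and the selector near (375,245) partly behind the fingers. The arm was still settling, so I'll measure again at rest.

```bash
cat > rec.py <<'E'
from h import *
from scipy.optimize import least_squares
def receiver(n=3):
    for _ in range(n): im,d,C=wcloud()
    X,Y,Z=np.moveaxis(C,-1,0);A=[];B=[]
    for b,l in [((518,-119.7),(58,0)),((561,-223),(-50,-34)),((494.5,-229.5),(-50,34))]:
        m=(np.hypot(X-b[0],Y-b[1])<13)&(Z>33)&(Z<50)
        if m.sum()<40: print("no ball",l);continue
        P=C[m];f=least_squares(lambda c:np.linalg.norm(P-c,axis=1)-8,[*b,38],loss="soft_l1");A.append(l);B.append(f.x);print("ball",l,np.round(f.x,1),len(P))
    for s,l in ((1,-57),(-1,57)):
        m=(d>0)&(s*(X-523)>40)&(abs(X-523)<130)&(Y>-270)&(Y<-90)&(Z>55)&(Z<90);R=cv2.minAreaRect(C[m][:,:2].astype(np.float32));print("catch",np.round(R[0],1),np.round(R[2],1))
    A=np.array(A)@[1,1j];B=np.array(B)[:,:2]@[1,1j]
    g=((B-B.mean())*(A-A.mean()).conj()).sum();g/=abs(g);o=B.mean()-g*A.mean()
    print("origin",np.round(o,1),"yaw",np.round(np.degrees(np.angle(g)),2))
E
python3 - <<'E'
from rec import *
receiver()
s=r.read_state();print(s["time"],np.round(s["joint_vel"],1))
plan([(538,-336,120,-40.7)],0.45)
E
```

```text
ball (58, 0) [ 517.8 -119.4   38. ] 149
ball (-50, -34) [ 561.9 -223.8   37.9] 157
ball (-50, 34) [ 494.2 -230.3   37.9] 142
catch [ 609.1 -169. ] 5.3
catch [ 437.5 -184.8] 5.9
origin (523.3-177.2j) yaw 95.45
3.2 [-1.9 -0.6 -2.6  0.6 -0.6  0.1  0. ]
from [ 523.9 -220.5  210.8] phi -33.9 tilt [-0.  0.]
[[0.0227, 0.019, 0.022], [1.7, -0.0, 0.0], 0.45]
[[0.0227, 0.0197, 0.0214], [1.7, -0.0, 0.0], 0.45]
[[0.0227, 0.0203, 0.0208], [1.7, -0.0, 0.0], 0.45]
[[0.0227, 0.0209, 0.0202], [1.7, -0.0, 0.0], 0.45]
```

>>> carry_out([
  [[0.0227,0.0192,0.0222],[1.6,0,0],0.45],
  [[0.0227,0.0198,0.0215],[1.6,0,0],0.45],
  [[0.0227,0.0204,0.0209],[1.6,0,0],0.45],
  [[0.0227,0.021,0.0203],[1.6,0,0],0.45],
  [[0,0,0],[0,0,0],0.45],
  [[0,0,0],[0,0,0],0.45],
  [[0,0,0],[0,0,0],0.45],
  [[0,0,0],[0,0,0],0.45],
  [[0,0,0],[0,0,0],0.45],
  [[0,0,0],[0,0,0],0.45],
])

```text
time: 4.2
eef_pos: [539.7, -334.7, 120.7]
orientation: [139.1, 89.9, 9.0]
ft_force: [-1.0, 0.4, -0.3]
finger_gap: 0.552
```

```bash
python3 - <<'E'
from h import *
im,d,C=wcloud()
X,Y,Z=np.moveaxis(C,-1,0)
m=(d>0)&(Z>74)&(Z<95)&(np.hypot(X-538,Y+336)<42)
P=C[m].astype(np.float32);print(len(P))
if len(P)>5: print(cv2.minAreaRect(P[:,:2].copy()))
plan([(538.4,-336.5,54,-40.4)],0.45,step=25)
E
```

```text
1391
((538.5833740234375, -336.50372314453125), (56.157928466796875, 13.232827186584473), 49.610599517822266)
from [ 539.5 -334.9  120.6] phi -40.1 tilt [0.001 0.   ]
[[0.0222, 0.0, 0.0007], [0.1, -0.02, -0.01], 0.45]
[[0.0222, 0.0, 0.0007], [0.1, -0.02, -0.01], 0.45]
[[0.0222, 0.0, 0.0006], [0.1, -0.02, -0.01], 0.45]
```

Measurements agree to within 0.3 mm, so I'll descend and close gently.

>>> carry_out([
  [[0.022,0,0.0007],[0.1,0,0],0.45],
  [[0.022,0,0.0007],[0.1,0,0],0.45],
  [[0.022,0,0.0006],[0.1,0,0],0.45],
  [[0,0,0],[0,0,0],0.45],
  [[0,0,0],[0,0,0],1],
  [[0,0,0],[0,0,0],1],
  [[0,0,0],[0,0,0],1],
  [[0,0,0],[0,0,0],1],
  [[0,0,0],[0,0,0],1],
  [[0,0,0],[0,0,0],1],
], grip_force=40)

```text
time: 5.25
eef_pos: [538.0, -337.0, 54.3]
orientation: [125.4, 90.0, -5.0]
ft_force: [0.5, 0.4, 0.2]
finger_gap: 0.001
```

```bash
python3 - <<'E'
from h import *
s=r.read_state();print(s["finger_gap"],s["ft_force"],s["moment"])
im,d,C=wcloud()
t,_=vision.camera("scene")
a=im[100:400,120:520][...,::-1]; b=cv2.resize(t[110:210,220:353][...,::-1],(400,300),interpolation=cv2.INTER_CUBIC)
cv2.imwrite("pics/g1.png",np.hstack([a,b]))
E
```

```text
0.0012362530970276384 [0.48717889 0.38101284 0.19575694] [ 0.04043458 -0.00240996 -0.01856388]
```

View pics/g1.png

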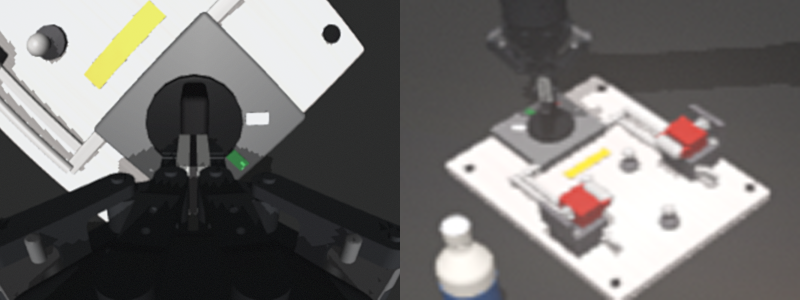

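The crop shows the bar end at (193,95) and light finger parts around (192,150), but the gap reads 0. I'll check the depth there before turning.

```bash
python3 - <<'E'
from h import *
im,d,C=wcloud(); p,R=pose()
cv2.imwrite("pics/g2.png",cv2.resize(im[170:320,240:390][...,::-1],(600,600),interpolation=cv2.INTER_CUBIC))
L=(C-np.array([538.5,-336.5,0]))@np.c_[R[:,1],R[:,2],[0,0,1]]
for v in range(185,300,10): print(v,[tuple(int(round(t)) for t in L[v,u]) for u in range(290,336,5)])
E
```

```text
185 [(-14, -25, 45), (-12, -25, 43), (-8, -25, 45), (-5, -27, 54), (-2, -28, 55), (0, -28, 57), (3, -28, 55), (6, -27, 51), (9, -25, 45), (13, -25, 43)]
195 [(-15, -19, 45), (-12, -19, 44), (-9, -19, 45), (-5, -27, 76), (-2, -28, 80), (0, -28, 78), (3, -28, 78), (5, -28, 78), (9, -19, 44), (12, -19, 45)]
205 [(-15, -13, 43), (-12, -13, 45), (-9, -13, 44), (-5, -24, 82), (-2, -24, 82), (0, -24, 82), (3, -24, 82), (5, -24, 81), (10, -13, 44), (13, -13, 44)]
215 [(-15, -6, 43), (-12, -6, 43), (-9, -6, 43), (-5, -19, 82), (-2, -19, 82), (0, -18, 81), (3, -19, 82), (5, -19, 82), (10, -6, 43), (13, -6, 44)]
225 [(-15, 0, 44), (-12, 0, 45), (-9, 0, 44), (-5, -14, 82), (-2, -13, 81), (0, -14, 83), (3, -13, 81), (5, -13, 82), (10, 0, 44), (13, 0, 44)]
235 [(-15, 7, 44), (-12, 7, 44), (-7, -10, 86), (-5, -10, 87), (-2, -10, 87), (0, -10, 86), (3, -10, 86), (5, -10, 87), (10, 7, 44), (13, 7, 43)]
245 [(-12, -6, 90), (-9, -6, 90), (-6, -11, 100), (-4, -10, 99), (-2, -11, 100), (0, -10, 99), (2, -10, 100), (4, -11, 100), (7, -6, 90), (10, -7, 91)]
255 [(-11, -7, 102), (-9, -6, 101), (-6, -10, 109), (-4, -10, 110), (-2, -10, 110), (0, -10, 109), (2, -10, 110), (4, -10, 109), (7, -6, 101), (9, -6, 101)]
265 [(-10, -6, 110), (-8, -6, 111), (-6, -10, 118), (-4, -10, 118), (-2, -11, 119), (0, -10, 119), (2, -10, 118), (4, -11, 119), (6, -6, 110), (8, -6, 110)]
275 [(-9, -12, 129), (-7, -11, 128), (-5, -12, 129), (-4, -12, 130), (-2, -7, 120), (0, -6, 119), (2, -11, 128), (3, -11, 128), (5, -11, 129), (7, -12, 129)]
285 [(-8, -11, 135), (-7, -11, 134), (-5, -11, 135), (-3, -11, 135), (-2, -2, 119), (0, -2, 120), (2, -9, 131), (3, -11, 135), (5, -11, 136), (7, -11, 135)]
295 [(-7, -16, 149), (-6, -16, 149), (-5, -14, 146), (-4, -6, 134), (-2, 3, 119), (0, 3, 119), (2, -7, 135), (3, -14, 146), (4, -16, 149), (5, -16, 149)]
```

View pics/g2.png

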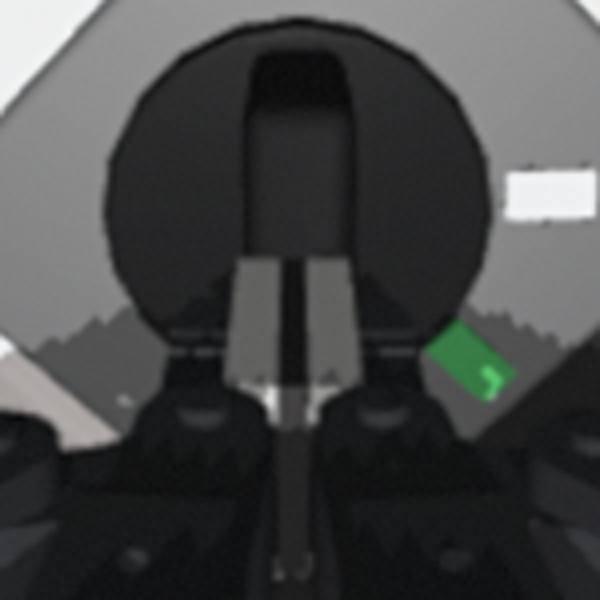

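The depth shows the shut finger tips at z≈85, just above the bar top (82). The true tips are therefore about 31 mm behind the reported TCP, and nothing was touched. I'll open, go 31 mm lower and close again.

>>> carry_out([
  [[0,0,0],[0,0,0],0.45],
  [[0,0,0],[0,0,0],0.45],
  [[0,0,0],[0,0,0],0.45],
  [[0,0,0],[0,0,0],0.45],
  [[0,0,0],[0,0,0],0.45],
  [[0.0105,0,0],[0,0,0],0.45],
  [[0.0105,0,0],[0,0,0],0.45],
  [[0.01,0,0],[0,0,0],0.45],
  [[0,0,0],[0,0,0],0.45],
  [[0,0,0],[0,0,0],0.45],
])

```text
time: 6.4
eef_pos: [537.4, -336.9, 22.4]
orientation: [-64.1, 89.9, 165.4]
ft_force: [-0.1, -0.1, 0.6]
finger_gap: 0.55
```

>>> carry_out([
  [[0,0,0],[0,0,0],1],
  [[0,0,0],[0,0,0],1],
  [[0,0,0],[0,0,0],1],
  [[0,0,0],[0,0,0],1],
  [[0,0,0],[0,0,0],1],
  [[0,0,0],[0,0,0],1],
  [[0,0,0],[0,0,0],1],
  [[0,0,0],[0,0,0],1],
  [[0,0,0],[0,0,0],1],
  [[0,0,0],[0,0,0],1],
], grip_force=50)

```text
time: 7.4
eef_pos: [538.5, -337.5, 23.7]
orientation: [100.0, 89.9, -30.4]
ft_force: [1.7, -1.5, 5.5]
finger_gap: 0.154
```

>>> carry_out([
  [[0,0,0],[-6,0,0],1],
  [[0,0,0],[-6,0,0],1],
  [[0,0,0],[-6,0,0],1],
  [[0,0,0],[-6,0,0],1],
  [[0,0,0],[-6,0,0],1],
  [[0,0,0],[-6,0,0],1],
  [[0,0,0],[-5,0,0],1],
  [[0,0,0],[-4.8,0,0],1],
  [[0,0,0],[0,0,0],1],
  [[0,0,0],[0,0,0],1],
])

```text
time: 8.4
eef_pos: [538.8, -337.6, 23.7]
orientation: [54.0, 89.9, -30.8]
ft_force: [4.2, -2.7, 5.9]
finger_gap: 0.159
```

>>> carry_out([
  [[0,0,0],[0,0,0],0.5],
  [[0,0,0],[0,0,0],0.5],
  [[0,0,0],[0,0,0],0.5],
  [[0,0,0],[0,0,0],0.5],
  [[-0.02,0,0],[0,0,0],0.5],
  [[-0.04,0,0],[0,0,0],0.5],
  [[-0.04,0,0],[0,0,0],0.5],
  [[-0.04,0,0],[0,0,0],0.5],
  [[-0.03,0,0],[0,0,0],0.5],
  [[0,0,0],[0,0,0],0.5],
])

```text
time: 9.4
eef_pos: [539.8, -338.6, 198.2]
orientation: [60.5, 89.5, -24.2]
ft_force: [0.6, -0.3, 0.4]
finger_gap: 0.497
```

```bash
cat > sel.py <<'E'
from h import *
def sel():
    for _ in range(2): im,d,C=wcloud()
    X,Y,Z=np.moveaxis(C,-1,0);m=(d>0)&(Z>74)&(Z<92)&(np.hypot(X-538,Y+336)<42);P=C[m].astype(np.float32)
    print("sel",len(P),cv2.minAreaRect(P[:,:2].copy()) if len(P)>5 else None); return im
E
python3 - <<'E'
from sel import *
sel()
plan([(530,0,205,60),(542.5,203,205,122.8)],0.2,step=48,ang=8.2)
E
```

```text
sel 849 ((538.9634399414062, -336.2064514160156), (13.574080467224121, 55.22798538208008), 5.153120517730713)
from [ 537.8 -336.9  193.4] phi 5.3 tilt [0.001 0.   ]
[[-0.0015, 0.0029, -0.042], [-6.83, 0.0, -0.01], 0.2]
[[-0.0014, 0.0079, -0.0414], [-6.83, 0.0, -0.01], 0.2]
[[-0.0014, 0.0128, -0.0401], [-6.83, 0.0, -0.01], 0.2]
[[-0.0014, 0.0175, -0.0383], [-6.83, 0.0, -0.01], 0.2]
[[-0.0014, 0.0219, -0.036], [-6.83, 0.0, -0.01], 0.2]
[[-0.0014, 0.026, -0.0331], [-6.83, 0.0, -0.01], 0.2]
[[-0.0015, 0.0298, -0.0298], [-6.83, 0.0, -0.01], 0.2]
[[-0.0015, 0.0331, -0.026], [-6.83, 0.0, -0.01], 0.2]
[[-0.0, 0.0228, -0.0113], [-7.85, -0.0, -0.0], 0.2]
[[-0.0, 0.0241, -0.0081], [-7.85, -0.0, -0.0], 0.2]
[[-0.0, 0.025, -0.0048], [-7.85, -0.0, -0.0], 0.2]
[[-0.0, 0.0254, -0.0013], [-7.85, -0.0, -0.0], 0.2]
[[-0.0, 0.0253, 0.0022], [-7.85, -0.0, -0.0], 0.2]
[[-0.0, 0.0248, 0.0056], [-7.85, -0.0, -0.0], 0.2]
[[-0.0, 0.0238, 0.009], [-7.85, -0.0, -0.0], 0.2]
[[-0.0, 0.0223, 0.0121], [-7.85, -0.0, -0.0], 0.2]
```

Selector at 95.2° matches green. Now to the pallet.

>>> carry_out([
  [[-0.0015,0.0029,-0.042],[-6.83,0,0],0.2],
  [[-0.0014,0.0079,-0.0414],[-6.83,0,0],0.2],
  [[-0.0014,0.0128,-0.0401],[-6.83,0,0],0.2],
  [[-0.0014,0.0175,-0.0383],[-6.83,0,0],0.2],
  [[-0.0014,0.0219,-0.036],[-6.83,0,0],0.2],
  [[-0.0014,0.026,-0.0331],[-6.83,0,0],0.2],
  [[-0.0015,0.0298,-0.0298],[-6.83,0,0],0.2],
  [[-0.0015,0.0331,-0.026],[-6.83,0,0],0.2],
  [[0,0.0228,-0.0113],[-7.85,0,0],0.2],
  [[0,0.0241,-0.0081],[-7.85,0,0],0.2],
])

```text
time: 10.5
eef_pos: [531.6, 52.5, 202.5]
orientation: [-158.7, 89.8, -172.6]
ft_force: [-0.1, -0.7, 0.2]
finger_gap: 0.799
```

>>> carry_out([
  [[0,0.025,-0.0048],[-7.85,0,0],0.3],
  [[0,0.0254,-0.0013],[-7.85,0,0],0.3],
  [[0,0.0253,0.0022],[-7.85,0,0],0.3],
  [[0,0.0248,0.0056],[-7.85,0,0],0.3],
  [[0,0.0238,0.009],[-7.85,0,0],0.3],
  [[0,0.0223,0.0121],[-7.85,0,0],0.3],
  [[0.03,0,0],[0,0,0],0.3],
  [[0.03,0,0],[0,0,0],0.3],
  [[0,0,0],[0,0,0],0.3],
  [[0,0,0],[0,0,0],0.3],
])

```text
time: 11.5
eef_pos: [541.6, 202.4, 143.3]
orientation: [169.9, 89.8, -157.4]
ft_force: [-0.0, 0.0, 0.3]
finger_gap: 0.706
```

```bash
python3 - <<'E'
from h import *
for _ in range(2): im,d,C=wcloud()
X,Y,Z=np.moveaxis(C,-1,0)
near=(d>0)&(np.hypot(X-542.6,Y-203)<48)&(Z>86)&(Z<100)
P=C[near].astype(np.float32);print(len(P),np.median(P[:,2]),cv2.minAreaRect(P[:,:2].copy()))
m=(d>0)&(np.hypot(X-542.6,Y-203)<100)&(Z>36)&(Z<46)
P=C[m].astype(np.float32);print(len(P),np.median(P[:,2]),cv2.minAreaRect(P[:,:2].copy()))
plan([(543.5,203.5,36,122.8)],0.3,step=27)
E
```

```text
2218 93.63541 ((543.844482421875, 203.1431884765625), (82.99956512451172, 15.899633407592773), 32.24367141723633)
14716 40.88737 ((545.080810546875, 203.82423400878906), (160.82627868652344, 110.23636627197266), 32.76553726196289)
from [543.3 203.  145.7] phi 122.8 tilt [0.001 0.001]
[[0.0219, 0.0001, 0.0], [-0.01, 0.02, 0.0], 0.3]
[[0.0219, 0.0001, 0.0001], [-0.01, 0.02, 0.0], 0.3]
[[0.0219, 0.0001, 0.0001], [-0.01, 0.02, 0.0], 0.3]
[[0.0219, 0.0001, 0.0001], [-0.01, 0.02, 0.0], 0.3]
[[0.0219, 0.0001, 0.0001], [-0.01, 0.02, 0.0], 0.3]
```

>>> carry_out([
  [[0.022,0,0],[0,0,0],0.3],
  [[0.022,0,0],[0,0,0],0.3],
  [[0.022,0,0],[0,0,0],0.3],
  [[0.022,0,0],[0,0,0],0.3],
  [[0.0215,0.0002,0.0005],[0,0,0],0.3],
  [[0,0,0],[0,0,0],0.3],
  [[0,0,0],[0,0,0],1],
  [[0,0,0],[0,0,0],1],
  [[0,0,0],[0,0,0],1],
  [[0,0,0],[0,0,0],1],
], grip_force=90)

```text
time: 12.6
eef_pos: [544.9, 203.1, 36.9]
orientation: [-21.5, 89.8, 11.3]
ft_force: [1.7, -1.7, 4.0]
finger_gap: 0.17
```

>>> carry_out([
  [[0,0,0],[0,0,0],1],
  [[0,0,0],[0,0,0],1],
  [[0,0,0],[0,0,0],1],
  [[-0.01,0,0],[0,0,0],1],
  [[-0.025,0,0],[0,0,0],1],
  [[-0.035,0,0],[0,0,0],1],
  [[-0.035,0,0],[0,0,0],1],
  [[-0.035,0,0],[0,0,0],1],
  [[-0.02,0,0],[0,0,0],1],
  [[0,0,0],[0,0,0],1],
])

```text
time: 13.6
eef_pos: [543.6, 204.2, 197.4]
orientation: [0.4, 89.8, 33.3]
ft_force: [1.2, 0.5, -7.6]
finger_gap: 0.17
```

```bash
python3 - <<'E'
from h import *
s=r.read_state();print(s["ft_force"],s["moment"],s["finger_gap"])
plan([(535,0,190,60),(523.3,-177.2,190,5.4)],1,step=40,ang=7)
E
```

```text
[ 1.17161195  0.52387591 -7.61161471] [ 0.04838254 -0.10209535  0.03204452] 0.16981945941041152
from [543.6 204.2 197.4] phi 122.8 tilt [0.003 0.002]
[[0.0008, -0.0186, -0.0131], [6.98, 0.02, -0.01], 1]
[[0.0008, -0.02, -0.0107], [6.98, 0.02, -0.01], 1]
[[0.0008, -0.0212, -0.0082], [6.98, 0.02, -0.01], 1]
[[0.0008, -0.022, -0.0056], [6.98, 0.02, -0.01], 1]
[[0.0008, -0.0225, -0.0029], [6.98, 0.02, -0.01], 1]
[[0.0008, -0.0227, -0.0001], [6.98, 0.02, -0.01], 1]
[[0.0008, -0.0226, 0.0026], [6.98, 0.02, -0.01], 1]
[[0.0008, -0.0221, 0.0054], [6.98, 0.02, -0.01], 1]
[[0.0008, -0.0213, 0.008], [6.98, 0.02, -0.01], 1]
[[0.0, -0.0199, 0.0098], [6.83, 0.0, 0.0], 1]
[[0.0, -0.0186, 0.0121], [6.83, 0.0, 0.0], 1]
[[0.0, -0.017, 0.0142], [6.83, 0.0, 0.0], 1]
[[0.0, -0.0152, 0.0162], [6.83, 0.0, 0.0], 1]
[[0.0, -0.0132, 0.0178], [6.83, 0.0, 0.0], 1]
[[0.0, -0.011, 0.0193], [6.83, 0.0, 0.0], 1]
[[0.0, -0.0086, 0.0205], [6.83, 0.0, 0.0], 1]
[[0.0, -0.0061, 0.0213], [6.83, 0.0, 0.0], 1]
```

>>> carry_out([
  [[0.0008,-0.0186,-0.0131],[6.98,0,0],1],
  [[0.0008,-0.02,-0.0107],[6.98,0,0],1],
  [[0.0008,-0.0212,-0.0082],[6.98,0,0],1],
  [[0.0008,-0.022,-0.0056],[6.98,0,0],1],
  [[0.0008,-0.0225,-0.0029],[6.98,0,0],1],
  [[0.0008,-0.0227,-0.0001],[6.98,0,0],1],
  [[0.0008,-0.0226,0.0026],[6.98,0,0],1],
  [[0.0008,-0.0221,0.0054],[6.98,0,0],1],
  [[0.0008,-0.0213,0.008],[6.98,0,0],1],
  [[0,-0.0199,0.0098],[6.83,0,0],1],
])

```text
time: 14.6
eef_pos: [530.3, -23.8, 184.5]
orientation: [-141.4, 89.7, -178.5]
ft_force: [-0.3, 0.2, -7.7]
finger_gap: 0.169
```

>>> carry_out([
  [[0,-0.0186,0.0121],[6.83,0,0],1],
  [[0,-0.017,0.0142],[6.83,0,0],1],
  [[0,-0.0152,0.0162],[6.83,0,0],1],
  [[0,-0.0132,0.0178],[6.83,0,0],1],
  [[0,-0.011,0.0193],[6.83,0,0],1],
  [[0,-0.0086,0.0205],[6.83,0,0],1],
  [[0,-0.0061,0.0213],[6.83,0,0],1],
  [[0,0,0],[0,0,0],1],
  [[0,0,0],[0,0,0],1],
  [[0,0,0],[0,0,0],1],
])

```text
time: 15.6
eef_pos: [521.6, -176.3, 186.0]
orientation: [-123.2, 89.8, 152.2]
ft_force: [0.3, 0.5, -7.6]
finger_gap: 0.171
```

```bash
python3 - <<'E'
from h import *
for _ in range(2): im,d,C=wcloud()
cv2.imwrite("pics/w2.png",im[...,::-1])
X,Y,Z=np.moveaxis(C,-1,0); p,R=pose()
print(p,phi(R),R[:2,0])
O=np.array([523.3,-177.2])
h=C[2,2]*0
g=(d>0)&(np.hypot(X-p[0],Y-p[1])<110)
zt=p[2]+49
P=C[g&(abs(Z-(zt-45))<6)].astype(np.float32);Rr=cv2.minAreaRect(P[:,:2].copy());print("plate",len(P),np.median(P[:,2]),Rr)
A=np.c_[P[:,:2]-P[:,:2].mean(0),np.ones(len(P))];print("tilt slopes",np.linalg.lstsq(A,P[:,2],rcond=None)[0])
P=C[g&(abs(Z-(zt+8))<5)].astype(np.float32)
if len(P)>9: print("handle",len(P),np.median(P[:,2]),cv2.minAreaRect(P[:,:2].copy()))
E
```

```text
[ 522.2327098  -176.60214403  186.87841864] 5.454719830704722 [-0.00152366  0.00088974]
plate 24459 190.5018 ((520.4193115234375, -169.8045654296875), (110.09355163574219, 148.37353515625), 5.422636032104492)
tilt slopes [-5.19266624e-03 -6.19239285e-03  1.90597949e+02]
handle 6093 243.21043 ((520.9932250976562, -169.10276794433594), (39.217315673828125, 69.68526458740234), 25.709033966064453)
```

View pics/w2.png

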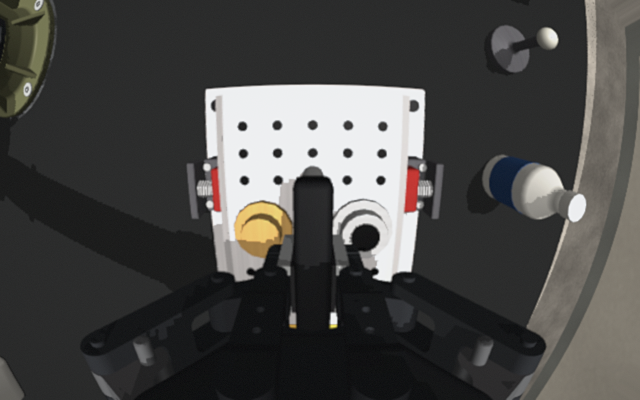

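The pallet hangs level with its yellow end (312,325) towards the selector. The catches show symmetrically at (207,190) and (422,190). I'll nudge about 1.7 mm and lower it close.

>>> carry_out([
  [[0.02,0.0017,0.0016],[0,0,0],1],
  [[0.025,0,0],[0,0,0],1],
  [[0.025,0,0],[0,0,0],1],
  [[0.02,0,0],[0,0,0],1],
  [[0,0,0],[0,0,0],1],
  [[0,0,0],[0,0,0],1],
  [[0,0,0],[0,0,0],1],
  [[0,0,0],[0,0,0],1],
  [[0,0,0],[0,0,0],1],
  [[0,0,0],[0,0,0],1],
])

```text
time: 16.7
eef_pos: [524.7, -179.6, 98.4]
orientation: [84.0, 89.9, -0.7]
ft_force: [0.3, -0.8, -7.9]
finger_gap: 0.171
```

```bash
python3 - <<'E'
from h import *
for _ in range(2): im,d,C=wcloud()
X,Y,Z=np.moveaxis(C,-1,0); p,R=pose()
print(p,phi(R),R[:2,0],r.read_state()["ft_force"])
O=np.array([523.3,-177.2]);a=np.radians(95.4)
L=np.stack([(X-O[0])*np.cos(a)+(Y-O[1])*np.sin(a),-(X-O[0])*np.sin(a)+(Y-O[1])*np.cos(a),Z],-1)
pz=p[2]+4
m=(d>0)&(abs(L[...,0])<105)&(abs(L[...,1])<75)&(abs(Z-pz)<5)
P=L[m];print("plate z",np.median(P[:,2]),"x max",np.percentile(P[:,0],99.7),cv2.minAreaRect(P[:,:2].astype(np.float32)))
Q=P[P[:,0]>20];print("y edges",np.percentile(Q[:,1],[.3,99.7]))
m=(d>0)&(abs(L[...,0])<45)&(abs(L[...,1])>60)&(abs(L[...,1])<135)&(Z>60)&(Z<82)
for s in (1,-1):
    Q=L[m&(s*L[...,1]>0)];print("catch",len(Q),cv2.minAreaRect(Q[:,:2].astype(np.float32)),np.percentile(Q[:,1],[1,99]))
m=(d>0)&(Z>10)&(Z<22)&(abs(L[...,1])<140)&(L[...,0]<120)&(L[...,0]>82); Q=L[m];print("base",np.percentile(Q[:,1],[.5,99.5]),Q[:,0].max())
E
```

```text
[ 524.50617084 -179.55904669   98.13105054] 5.324716664471411 [5.71927748e-04 2.53313207e-05] [-0.54875332 -1.06669932 -7.92665453]
plate z 102.14339816781884 x max 77.9833135280425 ((4.127716064453125, -0.05643463134765625), (109.48634338378906, 148.47166442871094), 89.94379425048828)
y edges [-53.70644394  53.34475283]
catch 4766 ((0.24808120727539062, 93.39972686767578), (62.19702911376953, 56.02988815307617), 89.50873565673828) [ 63.5797845  123.43251133]
catch 4729 ((0.5067863464355469, -93.63352966308594), (61.555118560791016, 56.10367202758789), 89.82396697998047) [-123.28708084  -64.15787255]
base [-122.35643471  122.36720817] 104.76046472736707
```

Centred to within 0.3 mm in y; x needs +1.8 mm. The plate is 41 mm above home, so rollers come in about 21 mm.

>>> carry_out([
  [[0.009,0,-0.0018],[0,0,0],1],
  [[0.008,0,0],[0,0,0],1],
  [[0.002,0,0],[0,0,0],1],
  [[0.002,0,0],[0,0,0],1],
  [[0.002,0,0],[0,0,0],1],
  [[0.002,0,0],[0,0,0],1],
  [[0.002,0,0],[0,0,0],1],
  [[0,0,0],[0,0,0],1],
  [[0,0,0],[0,0,0],1],
  [[0,0,0],[0,0,0],1],
])

```text
time: 17.8
eef_pos: [524.9, -178.4, 71.6]
orientation: [63.7, 89.9, -21.0]
ft_force: [-1.3, -1.0, 2.7]
finger_gap: 0.172
```

>>> carry_out([
  [[0.002,0,0],[0,0,0],1],
  [[0.002,0,0],[0,0,0],1],
  [[0.002,0,0],[0,0,0],1],
  [[0.002,0,0],[0,0,0],1],
  [[0.002,0,0],[0,0,0],1],
  [[0.002,0,0],[0,0,0],1],
  [[0.002,0,0],[0,0,0],1],
  [[0,0,0],[0,0,0],1],
  [[0,0,0],[0,0,0],1],
  [[0,0,0],[0,0,0],1],
])

```text
time: 18.8
eef_pos: [524.0, -177.7, 57.0]
orientation: [-162.6, 90.0, 112.7]
ft_force: [-0.5, 0.5, -9.6]
finger_gap: 0.17
```

>>> carry_out([
  [[0.001,0,0],[0,0,0],1],
  [[0.001,0,0],[0,0,0],1],
  [[0.001,0,0],[0,0,0],1],
  [[0,0,0],[0,0,0],1],
  [[0,0,0],[0,0,0],1],
  [[0,0,0],[0,0,0],1],
  [[0,0,0],[0,0,0],1],
  [[0,0,0],[0,0,0],1],
  [[0,0,0],[0,0,0],1],
  [[0,0,0],[0,0,0],1],
])

```text
time: 19.8
eef_pos: [524.4, -177.7, 56.7]
orientation: [143.7, 89.9, 59.0]
ft_force: [-7.5, 3.2, 9.8]
finger_gap: 0.173
```

Seated on the balls: force rose with no further travel, at the expected height. I'll release, rise and check.

>>> carry_out([
  [[0,0,0],[0,0,0],0.3],
  [[0,0,0],[0,0,0],0.3],
  [[0,0,0],[0,0,0],0.3],
  [[0,0,0],[0,0,0],0.3],
  [[0,0,0],[0,0,0],0.3],
  [[-0.02,0,0],[0,0,0],0.3],
  [[-0.04,0,0],[0,0,0],0.3],
  [[-0.045,0,0],[0,0,0],0.3],
  [[-0.035,0,0],[0,0,0],0.4],
  [[0,0,0],[0,0,0],0.45],
])

```text
time: 20.8
eef_pos: [527.6, -179.0, 199.6]
orientation: [75.4, 89.4, -9.3]
ft_force: [0.0, -0.5, -0.2]
finger_gap: 0.552
```

```bash
cat > chk.py <<'E'
from h import *
def chk():
    for _ in range(3): im,d,C=wcloud()
    X,Y,Z=np.moveaxis(C,-1,0); O=np.array([523.3,-177.2]);a=np.radians(95.4)
    L=np.stack([(X-O[0])*np.cos(a)+(Y-O[1])*np.sin(a),-(X-O[0])*np.sin(a)+(Y-O[1])*np.cos(a),Z],-1)
    m=(d>0)&(abs(L[...,0])<95)&(abs(L[...,1])<54)&(Z>52)&(Z<72);P=L[m]
    A=np.c_[P[:,:2],np.ones(len(P))];print("plate",len(P),np.median(P[:,2]),np.round(np.linalg.lstsq(A,P[:,2],rcond=None)[0],4),cv2.minAreaRect(P[:,:2].astype(np.float32)))
    m=(d>0)&(np.hypot(L[...,0],L[...,1])<48)&(Z>106)&(Z<122);P=L[m];print("handle",len(P),np.median(P[:,2]) if len(P) else 0,cv2.minAreaRect(P[:,:2].astype(np.float32)) if len(P)>5 else 0)
    return im
E
python3 - <<'E'
from chk import *
chk()
plan([(538.6,-337,180,5.2),(538.6,-337,23,5.2)],0.45,step=40)
E
```

```text
plate 13048 60.75876510146233 [-3.60000e-03  2.50000e-03  6.12324e+01] ((0.1977386474609375, -0.014392852783203125), (159.5265655517578, 107.9774398803711), 0.03119082562625408)
handle 1843 113.37174863129457 ((0.5441627502441406, 0.054749488830566406), (82.8459701538086, 16.160669326782227), 0.3167838454246521)
from [ 523.8 -177.6  193.1] phi 5.3 tilt [-0.001  0.   ]
[[0.0026, -0.0, 0.032], [0.02, -0.0, 0.01], 0.45]
[[0.0026, 0.0, 0.032], [0.02, -0.0, 0.01], 0.45]
[[0.0026, 0.0, 0.032], [0.02, -0.0, 0.01], 0.45]
[[0.0026, 0.0, 0.032], [0.02, -0.0, 0.01], 0.45]
[[0.0026, 0.0, 0.032], [0.02, -0.0, 0.01], 0.45]
[[0.0392, -0.0, 0.0], [-0.0, -0.0, -0.0], 0.45]
[[0.0392, -0.0, 0.0], [-0.0, -0.0, -0.0], 0.45]
[[0.0392, -0.0, 0.0], [-0.0, -0.0, -0.0], 0.45]
[[0.0392, -0.0, 0.0], [-0.0, -0.0, -0.0], 0.45]
```

Pallet is home: plate top 60.8 mm, level, centred. Now lock the selector.

>>> carry_out([
  [[0.0026,0,0.032],[0,0,0],0.45],
  [[0.0026,0,0.032],[0,0,0],0.45],
  [[0.0026,0,0.032],[0,0,0],0.45],
  [[0.0026,0,0.032],[0,0,0],0.45],
  [[0.0026,0,0.032],[0,0,0],0.45],
  [[0.03,0,0],[0,0,0],0.45],
  [[0.03,0,0],[0,0,0],0.45],
  [[0,0,0],[0,0,0],0.45],
  [[0,0,0],[0,0,0],0.45],
  [[0,0,0],[0,0,0],0.45],
])

```text
time: 21.95
eef_pos: [539.7, -337.3, 122.0]
orientation: [55.9, 89.9, -28.8]
ft_force: [-0.5, 0.2, 0.2]
finger_gap: 0.549
```

```bash
python3 - <<'E'
from sel import *
sel()
plan([(538.6,-336.6,23,5.2)],0.45,step=30)
E
```

```text
sel 1434 ((538.4879150390625, -336.172607421875), (13.632840156555176, 55.942726135253906), 4.818282127380371)
from [ 540.  -337.4  122.5] phi 5.3 tilt [ 0.003 -0.001]
[[0.0249, -0.0004, -0.0003], [0.04, 0.02, -0.03], 0.45]
[[0.0249, -0.0004, -0.0003], [0.04, 0.02, -0.03], 0.45]
[[0.0249, -0.0004, -0.0002], [0.04, 0.02, -0.03], 0.45]
[[0.0249, -0.0003, -0.0002], [0.04, 0.02, -0.03], 0.45]
```

>>> carry_out([
  [[0.025,-0.0004,-0.0002],[0,0,0],0.45],
  [[0.025,-0.0004,-0.0002],[0,0,0],0.45],
  [[0.025,-0.0003,-0.0002],[0,0,0],0.45],
  [[0.024,-0.0003,-0.0002],[0,0,0],0.45],
  [[0,0,0],[0,0,0],0.45],
  [[0,0,0],[0,0,0],1],
  [[0,0,0],[0,0,0],1],
  [[0,0,0],[0,0,0],1],
  [[0,0,0],[0,0,0],1],
  [[0,0,0],[0,0,0],1],
], grip_force=50)

```text
time: 23.05
eef_pos: [539.0, -337.3, 24.1]
orientation: [63.2, 89.8, -21.5]
ft_force: [-0.9, -0.4, 6.3]
finger_gap: 0.158
```

>>> carry_out([
  [[0,0,0],[0,0,0],1],
  [[0,0,0],[6,0,0],1],
  [[0,0,0],[6,0,0],1],
  [[0,0,0],[6,0,0],1],
  [[0,0,0],[6,0,0],1],
  [[0,0,0],[6,0,0],1],
  [[0,0,0],[6,0,0],1],
  [[0,0,0],[5,0,0],1],
  [[0,0,0],[4.6,0,0],1],
  [[0,0,0],[0,0,0],1],
])

```text
time: 24.05
eef_pos: [538.9, -337.3, 24.1]
orientation: [106.3, 89.8, -24.1]
ft_force: [-1.8, 0.8, 7.0]
finger_gap: 0.155
```

>>> carry_out([
  [[0,0,0],[0,0,0],1],
  [[0,0,0],[0,0,0],0.5],
  [[0,0,0],[0,0,0],0.5],
  [[0,0,0],[0,0,0],0.5],
  [[0,0,0],[0,0,0],0.5],
  [[-0.02,0,0],[0,0,0],0.5],
  [[-0.04,0,0],[0,0,0],0.5],
  [[-0.04,0,0],[0,0,0],0.5],
  [[-0.04,0,0],[0,0,0],0.5],
  [[-0.03,0,0],[0,0,0],0.5],
])

```text
time: 25.05
eef_pos: [537.9, -337.0, 194.5]
orientation: [105.4, 89.9, -24.9]
ft_force: [-0.1, 0.4, 0.6]
finger_gap: 0.499
```

```bash
python3 - <<'E'
from sel import *
from chk import chk
sel(); im=chk()
t,d=vision.camera("top"); d0=np.load("top0.npz")["d"]
C=cloud("top",d)
for q in ["master_ball_mid","ring_gauge_mid","gauge_case_mid","cleaner_mid","pallet"]:
    o=spotter.recognise(q,"top")[0];print(q,np.round(np.array(o["extent"])*[640,400,640,400]),round(o["p"],2))
cv2.imwrite("pics/end.png",np.vstack([im[60:400][...,::-1],cv2.resize(t[100:300,100:500],(640,320))[:230][...,::-1]]))
E
```

```text
sel 792 ((538.260498046875, -336.3581237792969), (55.95856475830078, 12.74300479888916), 49.51205825805664)
plate 12016 60.81607574559504 [4.00000e-04 4.60000e-03 6.12107e+01] ((-0.1376800537109375, -0.001293182373046875), (107.93372344970703, 161.64578247070312), 89.97884368896484)
handle 1643 113.38014993702937 ((-0.8825454711914062, 0.11738204956054688), (17.41686248779297, 83.9041976928711), 89.44489288330078)
master_ball_mid [322. 144. 345. 163.] 0.59
ring_gauge_mid [172. 245. 204. 275.] 0.8
gauge_case_mid [247. 133. 304. 173.] 0.72
cleaner_mid [375. 124. 403. 160.] 0.97
pallet [375. 208. 430. 250.] 0.92
```

View pics/end.png

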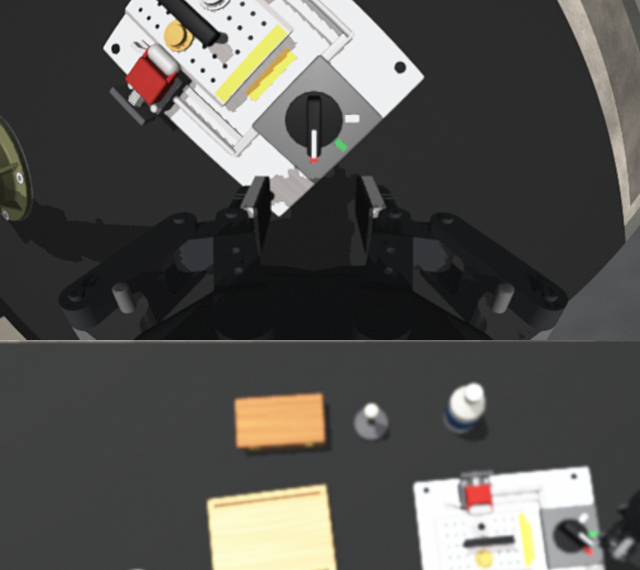

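The final picture shows the selector's white line on red (314,158), the pallet home with its yellow end next to the base stripe (250,65), and the bystanders where they were. The gripper is clear, so I'm handing in.

```bash
python3 -c "
from rig import r
print(r.hand_in())"
```

```text
the job is handed in; nothing more can be done
None
```

The job is done and handed in at about 26 s of the 59 s allowed. The pallet is home in the receiver under both catches, with the selector back at red.

I turned the selector to green and lifted the pallet off the board by its handle. I set it on the balls with its yellow end towards the selector and pressed it down past both rollers. Then I let go and turned the selector back to red.

**Last checks:**
- **Selector:** the bar stands at 49.5°, against 49.3–49.6° as found, and its white line is on the red mark.
- **Pallet:** the plate top is at 60.8 mm (61 nominal), level to within about 0.3° and within 0.2 mm of centre. Locking did not shift it. The handle top reads 113.4 mm (114 nominal).
- **Catches:** I did not see the rollers over the edges. I inferred the snap from the pressing force, which rose and then turned into a pull, and from the final height.
- **Bystanders:** all four are where they were, within the network's scatter of a few pixels (up to 5).
- **Forces:** the highest wrist reading at the end of any move was about 13 N. I did not see peaks within a move.

**What went wrong:** the first close on the selector missed. The finger tips were about 31 mm behind the reported TCP, so they shut just above the bar without touching it. I corrected for this in every later grip.

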